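# Light up the stereo microscope's base and set its iris

### The job

Get the microscope's light base ready for the clot in the dish: press the lamp's rocker switch fully over to on, and push the lever of the iris ring steadily round (do not flick it) until its white pointer points at the green pip on the scale. Only press and push: leave the dish on the stage and everything else standing around where it is, and finish clear of the base.

Things in the scene. Friction and masses are not known exactly. Their poses are not given: they have to be found in the camera images.
- light_base: cream light base of a stereo microscope, fixed, its flat deck 75 mm above the table. Origin on the table under the iris ring's axis; x points away from its operator's side, y to its left, z up. It reaches from x = -145 to +185 mm and y = -155 to +155 mm. On its back left corner (150, 130 mm) a 310 mm high column carries the microscope's head, swung out to the left beside the base (y = 210 to 400 mm, x = 80 to 200 mm, from 190 mm up)
- iris_axis (a point): the vertical axis of the iris ring at deck height, in the middle of the round glass stage (its bezel is 97 mm across, its top 12 mm above the deck). The black ring around it is 130 mm across, its top 10 mm above the deck, with one lever towards the operator's side
- iris_ring (a joint): angle of the iris ring (rad), -0.96 to 0.96 between its end stops; 0 when the lever points along the base's -x, positive as the lever swings towards the base's -y (anticlockwise seen from above). It moves stiffly (about 2 N at the lever's post) and stays where it is left; it has no spring and no detents
- lever_post (a point): centre of the upright metal post at the end of the lever, 85 mm from the ring's axis: 12 mm thick (13 mm over its black ribs), from 8 to 35 mm above the deck, white cap; this point is half-way up it, 21.5 mm above the deck. The lever's arm under it is 10 mm wide, its top 11 mm above the deck. Beside the post and outside it the deck is clear but for the pips
- pointer (a point): the spot of the scale that the ring's pointer shows: on the deck, 106 mm from the ring's axis, in line with the axis and the post, 7 mm beyond the tip of the white pointer at the lever's outer end. It turns with the ring
- pip_green: green setting pip, a fixed button 12 mm across and 4 mm high stuck on the dark scale plate, 106 mm from the ring's axis; origin at the centre of its underside. A blue, a yellow and a red pip like it stand on the same scale: one each at 20 and 40 degrees to either side of the scale's middle; which colour stands where changes
- lamp_switch (a joint): lamp rocker switch (rad): 0 off, 0.34 fully on; it stays where it is left. About 3 N pressed down on its on end tips it over
- switch_on_end (a point): middle of the top of the on end of the black rocker switch, near the deck's near left corner: the end nearest the operator, marked with a short white bar, 12 mm in front of the pivot towards the base's -x. Off, it stands about 16 mm above the deck; pressed down it sinks by 4 mm. The rocker is 38 mm long along the base's x and 26 mm wide, in a frame 4 mm high, 50 x 38 mm
- dish_mid (a point): round clear covered specimen dish, 54 mm across, 14 mm high, with a dark red clot in it, lying in the middle of the stage glass; leave it alone. The point is on its middle line, part way up
- dropper_bottle_mid (a point): small amber dropper bottle with a red bulb, 30 mm across, 76 mm high, on the back of the deck; leave it alone. The point is on its middle line, part way up
- slide_box_mid (a point): blue slide box, 80 x 55 x 34 mm, on the back of the deck (right); leave it alone. The point is on its middle line, part way up
- pipette_cup_mid (a point): white cup of pipettes, 84 mm across, 145 mm high, on the table to the left; leave it alone. The point is on its middle line, part way up
- timer_mid (a point): grey desk timer, 75 x 85 x 82 mm, on the table to the left; leave it alone. The point is on its middle line, part way up
- wash_bottle_mid (a point): white wash bottle with a teal band, 68 mm across, 218 mm high, on the table to the right; leave it alone. The point is on its middle line, part way up
- tube_rack_mid (a point): white rack of capped blood tubes, 100 x 220 x 102 mm, on the table to the right; leave it alone. The point is on its middle line, part way up

How it is judged:
By the outcome, as a careful person would: the job done as asked, in the order asked, and still so for the second after the job is handed in, with the robot touching nothing.
It also fails if it takes over 48 s, if anything falls off the work surface, if the arm or the gripper's body presses on something with over 40 N, if the wrist force passes 120 N, or if a joint passes its speed limit or range.

### The arm

A 6-joint arm with a two-finger parallel gripper is mounted at the origin on the work surface. World frame = base frame: x ahead of the robot, y to its left, z up, the work surface at z = 0. Lengths are in m, angles in rad, forces in N, time in s.
With the tool pointing down it reaches from about 0.325 to 0.9 m from the base axis. Payload 3.5 kg.
Tool frame: the origin (TCP) lies on the centre line of the jaws, within the pads' length; the fingertips stand 8 mm ahead of it and the grasp point (between the pads) lies 11 mm behind it; z points along the fingers, x is the direction in which the jaws open and shut, and the axes are right-handed (so a half turn about z gives the same grasp; the last joint's range is limited). The gripper opens to 85 mm and grips with 20 to 120 N. Pads are 22 mm wide; open, the fingers measure 114 mm over their backs; the gripper's body (76 mm by 85 mm) begins 54 mm behind the grasp point. The pads swing forward as they close: fully open they stand 13 mm farther back than shut.
Start: joints at [1.071, 0.276, -0.026, 1.268, 0, 1.467], TCP at [0.242, 0.576, 0.239] pointing down, gripper open.
Joint ranges: [-3.12, 3.12], [-0.85, 1.88], [-1.08, 1.24], [-1.95, 2.15], [-1.57, 1.53], [-3.14, 3.14]. Speed limits (rad/s): [2.57, 2.57, 3.14, 3.14, 3.14, 3.14].

### API

Orientations are given as a rotation vector (axis times angle).
In Python, from rig import bot gives the robot as it stands.
- The arm moves only by the tool play_rows, never from a script. Its argument "plan" is a list of rows, each a list of 5 numbers: the finger opening in m, from 0 to 0.0854, then the shift along the tool's x, y, z in m, then the turn about the tool's z in degrees. In form: [[hand, x, y, z, spin], ...]. A call has 1 to 10 rows; each row is the pose to reach, as a shift and turn from the pose measured when the call began, along the tool's axes at that moment; what a row does not reach only later rows make up. A row lasts 1/8 s, in which the tool goes at most 62.5 mm and 10.7 degrees, less where a joint would pass 70% of its speed; a pose out of reach is approached as far as the arm can. A call with a gripper value outside its range is refused whole. The fingers move at their own pace and stop on an object; the grip force is fixed at half the most. Time passes only in rows, so rows that repeat a pose let the fingers close. It gives the time, the measured TCP pose, the force and the opening at its end, in the units of the state.
- bot.observe(): the state, without advancing time (a new reading comes with each control period).
- bot.get_image(name): name is "scene" or "top"; returns a dict with "image" (400x640x3 uint8, red, green, blue), "K" (3x3 intrinsics, pixels), "extrinsics" (4x4, takes a point from world to camera coordinates). Camera axes: x right, y down, z forward; pixel columns grow to the right and rows downward; lengths in m; the calibration is good to about 2 mm. A picture is of the moment at which its call begins. There is no depth.
- bot.sign_off(): hands the job in, once; it reports no verdict.
The state is a dict: "t": time; "joint_pos": joint angles; "dq": joint speeds; "joint_torque": joint torques, N m; "eef_pos": TCP position; "ee_rot": TCP orientation; "ft_force": force on the tool from outside, world axes, zero at the start; "wrist_torque": the same for the moment, N m; "finger_gap": finger opening in m.
Only numpy, scipy, OpenCV 4.12 (cv2) and the standard library are available. Lean on these libraries where they do the work, as an engineer would, in place of code of your own. Each camera call takes 0.05 s, during which the arm holds its last target.

## Working session

There is one attempt and no reset: what is moved stays moved. The work goes in short steps, Python scripts to look and compute and a tool call to move; the robot and the scene stay as the last step left them, time stands still between calls to the robot, and variables do not carry over. Pictures are saved under pics/ and viewed, and the job is handed in when it is done.

Besides the shell and the picture viewer there is one more tool, called after "Request:" as a command line: name --pt "numbers of a row" for each row, then --argument value for the rest. play_rows: Moves the arm, as the interface text tells. Its arguments: {"type":"object","properties":{"plan":{"type":"array","items":{"type":"array","items":{"type":"number"}}}},"required":["plan"]}

```bash
mkdir -p pics; ls
python3 - <<'E'
from rig import bot
import cv2
print(bot.observe())
for n in("scene","top"):
    d=bot.get_image(n); cv2.imwrite(f"pics/{n}0.png",d["image"][:,:,::-1]); print(n,d["K"].tolist(),d["extrinsics"].tolist())
E
```

```text
pics
{'t': 0.0, 'joint_pos': array([ 1.07058683e+00,  2.77134368e-01, -2.79213092e-02,  1.26799588e+00,
       -5.02549941e-05,  1.46740309e+00]), 'dq': array([ 3.82367453e-06,  2.32212711e-03, -1.93378239e-05, -9.79670193e-04,
       -3.63751958e-05, -8.34004484e-05]), 'joint_torque': array([-4.06894114e-04, -4.45513129e+01,  2.95199811e+01,  1.65035221e-02,
       -9.64824176e-05,  6.40235513e-06]), 'eef_pos': array([0.241195  , 0.5757395 , 0.23813979]), 'ee_rot': array([ 2.61481485,  1.73938815, -0.0030985 ]), 'ft_force': array([-0.07109696, -0.51999772, -0.36592637]), 'wrist_torque': array([-0.00804956, -0.04018056, -0.01891479]), 'finger_gap': 0.08512513859056858}
scene [[436.6370938514686, 0.0, 318.451343290838], [0.0, 436.6370938514686, 203.44219524582297], [0.0, 0.0, 1.0]] [[0.4393961048303217, 0.8982890754834432, -0.002792834947148929, -0.24159030407148277], [0.7161347225127956, -0.3521692305992958, -0.6026009394538157, -0.36860964601763013], [-0.5422933913219506, 0.26278045948319856, -0.7980377859740332, 1.6565899808855873], [0.0, 0.0, 0.0, 1.0]]
top [[404.4929425304485, 0.0, 317.7693397926749], [0.0, 404.4929425304485, 197.74274411109946], [0.0, 0.0, 1.0]] [[-0.03209353880714272, -0.9994848544753067, 0.00017447437990699238, -0.0017252208842848508], [-0.9777870788968164, 0.031360644567713356, -0.20724125630464643, 0.6157658194852513], [0.20712902526991486, -0.0068217040959257305, -0.9782898503224706, 1.2893770774106934], [0.0, 0.0, 0.0, 1.0]]
```

View pics/scene0.png

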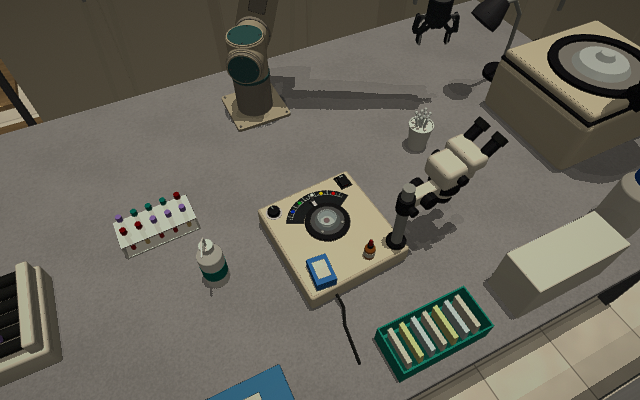

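View pics/top0.png

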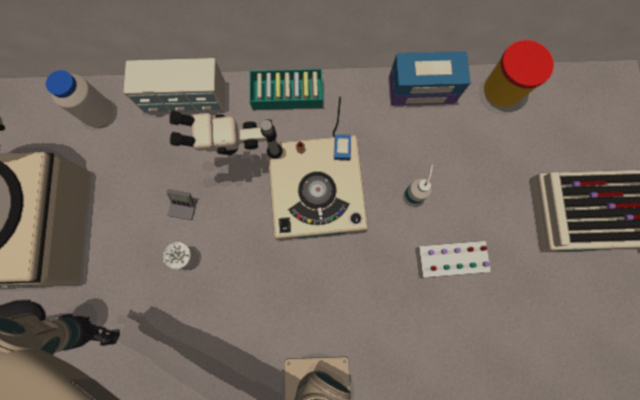

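The top view shows the base at about (270–365, 138–240), with the dish at (318,189), the switch at (285,225) and the scale near (320,215). I'll zoom in.

Run:
```python
import cv2
a=cv2.imread("pics/top0.png")[130:245,260:375]; cv2.imwrite("pics/topz.png",cv2.resize(a,None,fx=5.2,fy=5.2,interpolation=cv2.INTER_CUBIC))
a=cv2.imread("pics/scene0.png")[165:310,250:420]; cv2.imwrite("pics/scz.png",cv2.resize(a,None,fx=4,fy=4,interpolation=cv2.INTER_CUBIC))
```

```text
(no output)
```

View pics/topz.png

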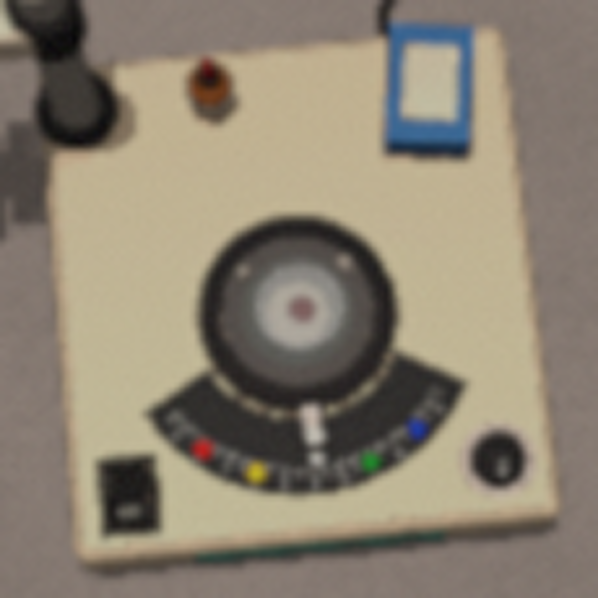

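View pics/scz.png

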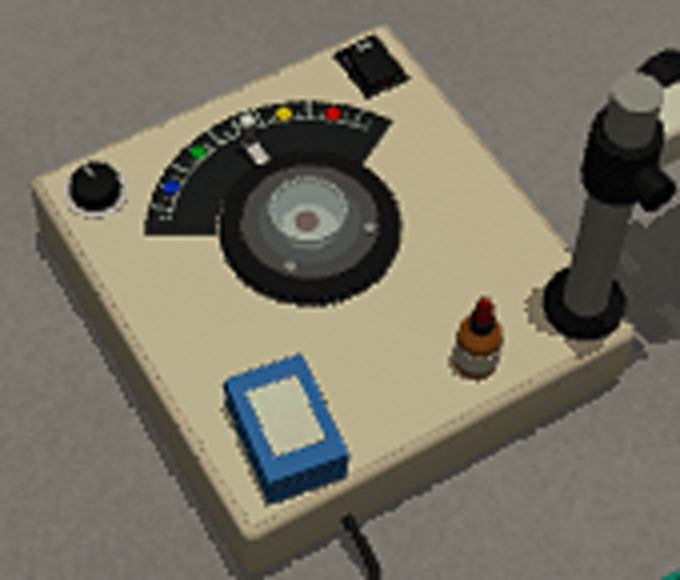

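```bash
cat > h.py <<'E'
import numpy as np, cv2
from rig import bot
def proj(d,P):
    P=np.atleast_2d(P); c=P@d["extrinsics"][:3,:3].T+d["extrinsics"][:3,3]
    q=c@d["K"].T; return q[:,:2]/q[:,2:]
def ray(d,uv,z):
    E=np.array(d["extrinsics"]);K=np.array(d["K"]);R,t=E[:3,:3],E[:3,3]
    o=-R.T@t; v=R.T@np.linalg.inv(K)@np.array([*uv,1.]); return o+v*(z-o[2])/v[2]
E
cat > fit.py <<'E'
from h import *
from scipy.optimize import least_squares
D={n:bot.get_image(n) for n in("top","scene")}
box={"top":(260,130,375,245),"scene":(250,165,420,310)}
def cents(n):
    im=D[n]["image"].astype(int);r,g,b=im[...,0],im[...,1],im[...,2];x0,y0,x1,y1=box[n]
    o={}
    ys,xs=np.mgrid[0:400,0:640]; roi=(xs>=x0)&(xs<x1)&(ys>=y0)&(ys<y1)
    for c,w in dict(green=g-np.maximum(r,b),red=r-np.maximum(g,b)*1.3,yellow=np.minimum(r,g)-b*1.6-20,blue=b-np.maximum(r,g)).items():
        w=np.clip(w*roi-25,0,None)
        k,l,s,ce=cv2.connectedComponentsWithStats((w>0).astype(np.uint8))
        o[c]=[(np.array([(w*xs)[l==i].sum(),(w*ys)[l==i].sum()])/w[l==i].sum(),s[i,4]) for i in range(1,k)]
    return o
for n in D:
    print(n)
    for c,v in cents(n).items():
        for p,a in v: print(c,p.round(2),a, ray(D[n],p,.079).round(4))
E
python3 fit.py
```

```text
top
green [330.83 218.38] 14 [ 0.5419 -0.0619  0.079 ]
red [299.41 142.91] 6 [0.8053 0.035  0.079 ]
red [300.01 147.56] 13 [0.7886 0.0334 0.079 ]
red [298.52 215.98] 15 [0.5532 0.0437 0.079 ]
yellow [308.8  220.52] 8 [0.5371 0.0104 0.079 ]
blue [341.71 146.68] 165 [ 0.7872 -0.1085  0.079 ]
blue [339.76 212.08] 16 [ 0.5619 -0.092   0.079 ]
scene
green [299.11 202.6 ] 15 [ 0.5474 -0.0617  0.079 ]
red [346. 185.] 1 [0.5492 0.0933 0.079 ]
red [332.8 192.9] 11 [0.5587 0.0435 0.079 ]
red [370.58 241.87] 24 [0.757  0.0581 0.079 ]
red [369.29 248.99] 43 [0.7752 0.0436 0.079 ]
yellow [320.46 192.86] 10 [0.5423 0.0106 0.079 ]
blue [292.38 211.25] 12 [ 0.5674 -0.0922  0.079 ]
blue [321.08 269.38] 329 [ 0.7733 -0.1014  0.079 ]
blue [323. 285.] 1 [ 0.8159 -0.1169  0.079 ]
blue [326. 284.] 1 [ 0.8168 -0.1087  0.079 ]
```

```bash
cat > fit2.py <<'E'
from fit import *
zt=lambda u,v:np.array([260+(u+.5)/5.2-.5,130+(v+.5)/5.2-.5])
zs=lambda u,v:np.array([250+(u+.5)/4-.5,165+(v+.5)/4-.5])
an=dict(red=40,yellow=20,green=-20,blue=-40)
pts=[] # cam, local, uv, w
uvp={}
P={"top":dict(green=(330.83,218.38),red=(298.52,215.98),yellow=(308.8,220.52),blue=(339.76,212.08)),
"scene":dict(green=(299.11,202.6),red=(332.8,192.9),yellow=(320.46,192.86),blue=(292.38,211.25))}
for n in P:
    for c,uv in P[n].items():
        a=np.radians(an[c]); pts.append((n,c,(-.106*np.cos(a),.106*np.sin(a),.078),uv))
pts+=[("top","bezel",(0,0,.087),zt(300,309)),("top","ring",(0,0,.085),zt(298,313)),("scene","bezel",(0,0,.087),zs(311,227)),("scene","ring",(0,0,.085),zs(311,229)),
("top","cFL",(-.145,.155,.075),zt(78,560)),("top","cFR",(-.145,-.155,.075),zt(557,517)),("top","cBR",(.185,-.155,.075),zt(501,30)),
("scene","cFR",(-.145,-.155,.075),zs(35,185)),("scene","cFL",(-.145,.155,.075),zs(388,28)),("scene","cBR",(.185,-.155,.075),zs(248,532))]
def tr(p,l):
    c,s=np.cos(p[2]),np.sin(p[2]); return np.array([p[0]+c*l[0]-s*l[1],p[1]+s*l[0]+c*l[1],l[2]])
def res(p,cams): return np.concatenate([proj(D[n],tr(p,l))[0]-uv for n,_,l,uv in pts if n in cams])
if __name__=="__main__":
  for cams in (["top"],["scene"],["top","scene"]):
    r=least_squares(res,[.64,0,0],args=(cams,),loss="soft_l1",f_scale=.5); print(cams,r.x.round(4),np.degrees(r.x[2]).round(2))
    print([(n[0]+c,x.round(1).tolist()) for (n,c,_,_),x in zip([q for q in pts if q[0] in cams],r.fun.reshape(-1,2))])
  p=r.x; np.save("pose.npy",p)
  print("switch px top",ray(D["top"],zt(130,511),.091),"scene",ray(D["scene"],zs(364,46),.091))
  for nm,uv,z in (("cap",zt(311,410),.110),("tip",zt(316,460),.077)): print(nm,ray(D["top"],uv,z))
  for nm,uv,z in (("cap",zs(259,153),.110),("tip",zs(248,118),.077)): print(nm,ray(D["scene"],uv,z))
  for a in (0,): print("on end",tr(p,(-.112,.112,.091)))
  print(bot.observe()["ft_force"])
E
python3 fit2.py
```

```text
top
green [330.82 218.39] 14 [ 0.5419 -0.0619  0.079 ]
red [299.43 142.89] 6 [0.8053 0.035  0.079 ]
red [299.92 147.57] 12 [0.7885 0.0337 0.079 ]
red [298.51 215.99] 15 [0.5532 0.0437 0.079 ]
yellow [308.8  220.49] 8 [0.5372 0.0104 0.079 ]
blue [341.72 146.66] 164 [ 0.7872 -0.1085  0.079 ]
blue [339.78 212.09] 16 [ 0.5619 -0.0921  0.079 ]
scene
green [299.1  202.59] 15 [ 0.5474 -0.0617  0.079 ]
red [346.09 184.91] 2 [0.549  0.0937 0.079 ]
red [332.79 192.9 ] 11 [0.5587 0.0435 0.079 ]
red [370.58 241.86] 24 [0.757  0.0582 0.079 ]
red [369.26 248.98] 43 [0.7751 0.0435 0.079 ]
yellow [320.47 192.86] 10 [0.5424 0.0106 0.079 ]
blue [292.37 211.26] 12 [ 0.5674 -0.0922  0.079 ]
blue [321.06 269.35] 328 [ 0.7732 -0.1014  0.079 ]
blue [323. 285.] 1 [ 0.8159 -0.1169  0.079 ]
blue [326. 284.] 1 [ 0.8168 -0.1087  0.079 ]
['top'] [ 0.6389 -0.0193  0.0612] 3.51
[('tgreen', [-0.1, 0.1]), ('tred', [0.0, -0.1]), ('tyellow', [-0.1, 0.0]), ('tblue', [0.1, 0.0]), ('tbezel', [-0.4, 0.4]), ('tring', [-0.0, -0.3]), ('tcFL', [-1.0, 0.5]), ('tcFR', [1.5, -0.1]), ('tcBR', [0.9, -1.5])]
['scene'] [ 0.6451 -0.0
[... 367 characters left out ...]
', [-0.2, -0.9]), ('sgreen', [-0.1, -0.6]), ('sred', [-0.2, -0.5]), ('syellow', [-0.1, -0.5]), ('sblue', [-0.1, -0.4]), ('tbezel', [-0.8, -0.4]), ('tring', [-0.4, -1.0]), ('sbezel', [-0.5, -2.1]), ('sring', [-0.5, -2.2]), ('tcFL', [-1.1, -0.0]), ('tcFR', [1.3, -1.2]), ('tcBR', [0.1, -2.4]), ('scFR', [-2.6, -2.7]), ('scFL', [-0.7, -3.4]), ('scBR', [-0.4, 1.7])]
switch px top [0.51383966 0.08896745 0.091     ] scene [0.51971236 0.08996134 0.091     ]
cap [ 0.57045813 -0.0252806   0.11      ]
tip [ 0.54438547 -0.02771401  0.077     ]
cap [ 0.58934993 -0.03188796  0.11      ]
tip [ 0.53359699 -0.01448303  0.077     ]
on end [0.52230693 0.08612008 0.091     ]
[-0.43267384 -0.16694131 -0.01316314]
```

```bash
cat > go.py <<'E'
import numpy as np,sys
from scipy.spatial.transform import Rotation as R
from rig import bot
def plan(target,yaw=None):
    s=bot.observe();M=R.from_rotvec(s["ee_rot"]).as_matrix()
    y=np.degrees(np.arctan2(M[1,0],M[0,0]))
    d=M.T@(np.array(target)-s["eef_pos"])
    print("t",round(s["t"],2),"pos",s["eef_pos"].round(4),"yawx",y.round(1),"gap",round(s["finger_gap"],4),"F",s["ft_force"].round(1),"q",s["joint_pos"].round(2))
    print("tool shift",d.round(4),"spin",None if yaw is None else -((yaw-y+180)%360-180))
E
python3 - <<'E' | tail -8
from fit2 import *
for n,f,uv in(("top",zt,(128.5,497)),("scene",zs,(372,66))):
    print(n,"switch centre",ray(D[n],f(*uv),.083).round(4))
p=[.6415,-.019,.064]
print("local",[ (np.array([[np.cos(.064),np.sin(.064)],[-np.sin(.064),np.cos(.064)]])@(ray(D[n],f(*uv),.083)[:2]-p[:2])).round(4) for n,f,uv in(("top",zt,(128.5,497)),("scene",zs,(372,66)))])
from go import plan
plan([.513,.090,.25],93.7)
plan([.30,.50,.33],93.7)
print([ray(D["top"],(176,256),.145), ray(D["scene"],(421,126),.145)])
E
```

```text
top switch centre [0.5238 0.0904 0.083 ]
scene switch centre [0.5341 0.0896 0.083 ]
local [array([-0.1105,  0.1167]), array([-0.1002,  0.1152])]
t 0.4 pos [0.2415 0.5764 0.2391] yawx 67.3 gap 0.0855 F [ 0.8 -0.  -0.1] q [ 1.07  0.28 -0.03  1.27  0.    1.47]
tool shift [-0.3437  0.4384 -0.0108] spin -26.43298255178769
t 0.4 pos [0.2415 0.5764 0.2391] yawx 67.3 gap 0.0855 F [ 0.8 -0.  -0.1] q [ 1.07  0.28 -0.03  1.27  0.    1.47]
tool shift [-0.0478  0.0835 -0.0909] spin -26.43298255178769
[array([0.43065399, 0.41715222, 0.145     ]), array([0.48764898, 0.39148523, 0.145     ])]
```

Request:
play_rows --pt "0.0 -0.01 0.013 -0.04 0" --pt "0.0 -0.035 0.045 -0.07 -4" --pt "0.0 -0.07 0.09 -0.09 -8" --pt "0.0 -0.105 0.134 -0.09 -12" --pt "0.0 -0.14 0.178 -0.09 -16" --pt "0.0 -0.175 0.223 -0.09 -20" --pt "0.0 -0.21 0.268 -0.09 -24" --pt "0.0 -0.245 0.312 -0.08 -26.4" --pt "0.0 -0.28 0.357 -0.06 -26.4" --pt "0.0 -0.31 0.395 -0.04 -26.4"

```text
t: 1.65
eef_pos: [0.4871, 0.1359, 0.2792]
ee_rot: [2.149, 2.29, 0.002]
ft_force: [-0.7, 0.5, 0.2]
finger_gap: 0.0
```

Run:
```python
from go import plan
plan([.511,.090,.15],93.7)
```

```text
t 1.65 pos [0.4871 0.1359 0.2792] yawx 93.6 gap 0.0 F [-0.7  0.5  0.2] q [ 0.14  0.04 -0.22  1.31 -0.    0.08]
tool shift [-0.0473  0.0208  0.1292] spin -0.08305159933911455
```

Request:
play_rows --pt "0.0 -0.024 0.01 0.05 0" --pt "0.0 -0.047 0.021 0.1 0" --pt "0.0 -0.047 0.021 0.129 0" --pt "0.0 -0.047 0.021 0.129 0" --pt "0.0 -0.047 0.021 0.129 0"

```text
t: 2.28
eef_pos: [0.5121, 0.0906, 0.1516]
ee_rot: [2.148, 2.289, 0.004]
ft_force: [0.7, 0.8, 0.8]
finger_gap: -0.0002
```

Run:
```python
from go import plan
from h import *
for n,(x0,y0,x1,y1) in (("top",(260,130,375,245)),("scene",(250,100,420,245))):
    d=bot.get_image(n);im=d["image"][:,:,::-1]
    s=bot.observe()["eef_pos"]
    print(n,proj(d,s+np.array([[0,0,-.008]]))-[x0,y0])
    cv2.imwrite(f"pics/{n}1.png",cv2.resize(im[y0:y1,x0:x1],None,fx=4,fy=4,interpolation=cv2.INTER_CUBIC))
plan([.511,.090,.10],93.7)
```

```text
top [[22.67820333 95.98635962]]
scene [[90.43094866 62.60922576]]
t 2.38 pos [0.5127 0.0907 0.1523] yawx 93.7 gap -0.0002 F [ 0.4  0.  -0. ] q [ 0.05  0.15 -0.37  1.04 -0.   -0.01]
tool shift [-0.0006 -0.002   0.0523] spin -0.045827816370717755
```

View pics/scene1.png

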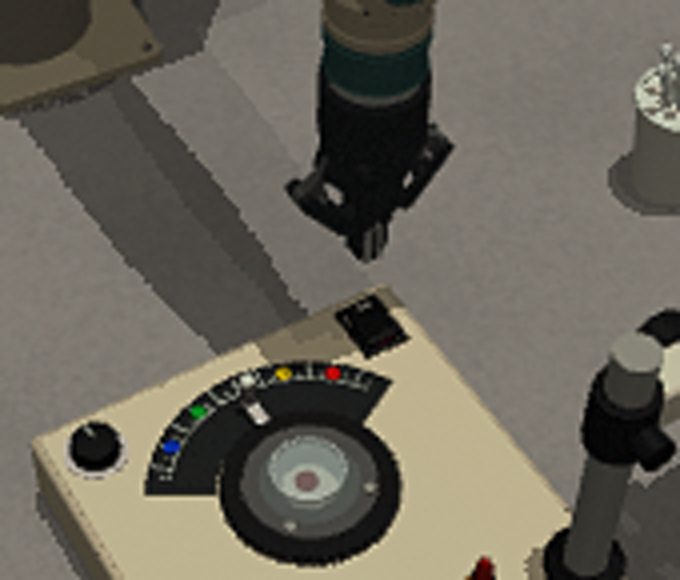

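View pics/top1.png

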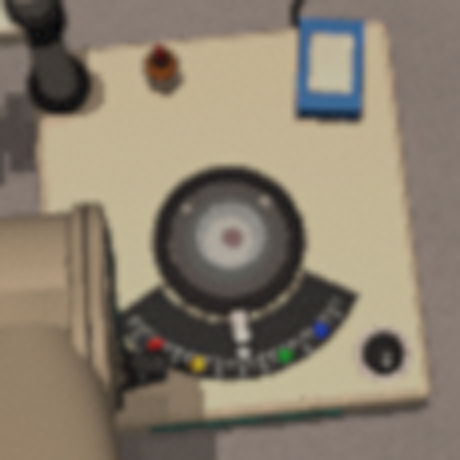

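Request:
play_rows --pt "0.0 -0.001 -0.004 0.02 0" --pt "0.0 -0.001 -0.004 0.035 0" --pt "0.0 -0.001 -0.004 0.045 0" --pt "0.0 -0.001 -0.004 0.049 0" --pt "0.0 -0.001 -0.004 0.051 0" --pt "0.0 -0.001 -0.004 0.053 0"

```text
t: 3.12
eef_pos: [0.5095, 0.0895, 0.0996]
ee_rot: [2.147, 2.288, 0.007]
ft_force: [0.3, 0.2, 0.4]
finger_gap: -0.0005
```

Request:
play_rows --pt "0.0 0 0 0.001 0" --pt "0.0 0 0 0.002 0" --pt "0.0 0 0 0.003 0" --pt "0.0 0 0 0.004 0" --pt "0.0 0 0 0.004 0"

```text
t: 3.75
eef_pos: [0.509, 0.0895, 0.0954]
ee_rot: [2.147, 2.289, 0.005]
ft_force: [-2.1, 0.4, 2.0]
finger_gap: 0.0003
```

Request:
play_rows --pt "0.0 0 0 0.001 0" --pt "0.0 0 0 0.002 0" --pt "0.0 0 0 0.003 0" --pt "0.0 0 0 0.003 0"

```text
t: 4.25
eef_pos: [0.508, 0.0894, 0.0924]
ee_rot: [2.148, 2.289, 0.003]
ft_force: [-4.2, 0.0, 5.2]
finger_gap: -0.0001
```

Request:
play_rows --pt "0.0 0 0 0.001 0" --pt "0.0 0 0 0.002 0" --pt "0.0 0 0 0.003 0" --pt "0.0 0 0 0.003 0"

```text
t: 4.75
eef_pos: [0.5081, 0.0894, 0.092]
ee_rot: [2.147, 2.289, 0.003]
ft_force: [-8.7, -1.6, 20.5]
finger_gap: 0.0001
```

Request:
play_rows --pt "0.0 0 0 -0.01 0" --pt "0.0 0 0 -0.04 0" --pt "0.0 0.0 0 -0.08 0" --pt "0.0 0.03 -0.04 -0.11 0" --pt "0.0 0.06 -0.08 -0.11 0" --pt "0.0 0.08 -0.12 -0.11 0" --pt "0.0 0.08 -0.12 -0.11 0"

```text
t: 5.62
eef_pos: [0.3806, 0.1624, 0.2012]
ee_rot: [2.144, 2.293, 0.004]
ft_force: [0.6, 0.5, 0.3]
finger_gap: -0.0001
```

Run:
```python
from h import *
print(bot.observe()["eef_pos"])
for n,(x0,y0,x1,y1) in (("top",(265,175,345,245)),("scene",(285,160,365,230))):
    d=bot.get_image(n);im=d["image"][:,:,::-1]
    o=cv2.imread(f"pics/{n}0.png")
    cv2.imwrite(f"pics/{n}2.png",cv2.resize(np.vstack([o[y0:y1,x0:x1],im[y0:y1,x0:x1]]),None,fx=4.2,fy=4.2,interpolation=cv2.INTER_CUBIC))
    s=bot.observe()["eef_pos"]
    print(n,proj(d,s+np.array([[0,0,-.008]])))
    cv2.imwrite(f"pics/{n}2f.png",im)
```

```text
[0.38060853 0.16240187 0.20120496]
top [[257.33527572 268.67932032]]
scene [[341.94888444 116.00630641]]
```

View pics/scene2.png

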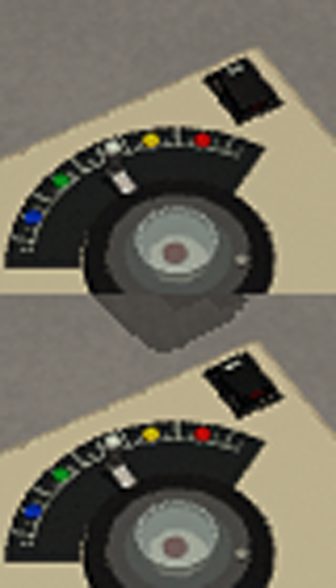

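View pics/top2.png

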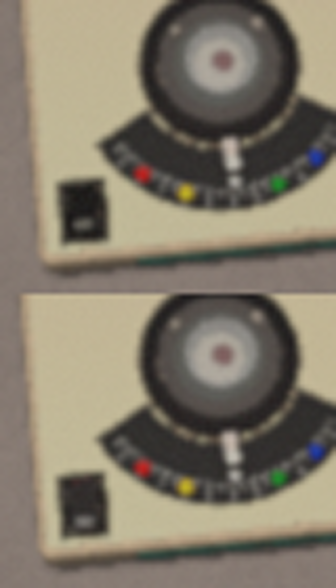

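Both views show the rocker tipped, with the red mark on its off end now facing up. Next I'll check the camera bias at the fingertips and estimate the current lever angle.

Run:
```python
from h import *
a=cv2.imread("pics/scene2f.png")[80:150,300:390]; 
a=cv2.resize(a,None,fx=6,fy=6,interpolation=cv2.INTER_NEAREST); cv2.circle(a,(int(42.45*6),int(36.5*6)),3,(0,0,255),-1)
d=bot.get_image("top"); b=d["image"][170:240,280:360,::-1].copy(); 
dd=bot.get_image("scene"); 
cv2.imwrite("pics/s3.png",a)
cv2.imwrite("pics/t3.png",cv2.resize(b,None,fx=8,fy=8,interpolation=cv2.INTER_NEAREST))
c=dd["image"][175:245,275:365,::-1]; cv2.imwrite("pics/s3b.png",cv2.resize(c,None,fx=8,fy=8,interpolation=cv2.INTER_NEAREST))
```

```text
(no output)
```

View pics/s3.png

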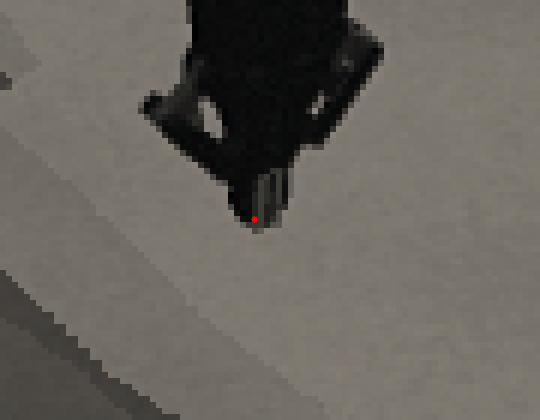

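View pics/t3.png

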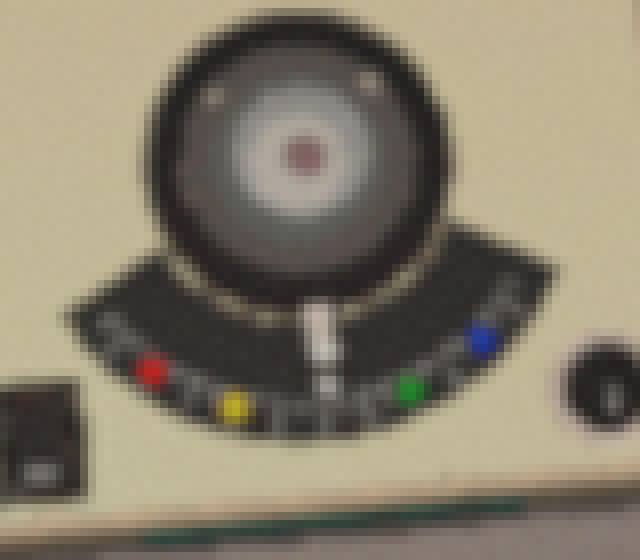

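View pics/s3b.png

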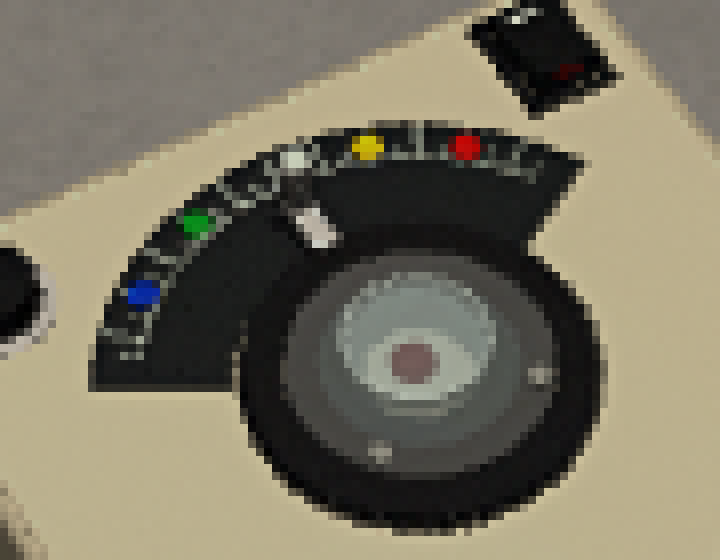

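Run:
```python
from h import *
p=(.6395,-.019,.062)
def L(th,r,z): 
    a=p[2]+np.pi+th; return np.array([p[0]+r*np.cos(a),p[1]+r*np.sin(a),z])
for n,o in(("top",(280,170)),("scene",(275,175))):
    d=bot.get_image(n)
    for th in(0,.1):
        print(n,th,{k:((proj(d,L(th,r,z))[0]-o+.5)*8).round(0).tolist() for k,r,z in(("cap",.085,.110),("post bottom",.085,.083),("tip",.099,.083),("mid pointer",.092,.086),("axis",0,.087),("ptr",.106,.077))})
```

```text
top 0 {'cap': [318.0, 350.0], 'post bottom': [318.0, 362.0], 'tip': [321.0, 395.0], 'mid pointer': [319.0, 377.0], 'axis': [298.0, 158.0], 'ptr': [323.0, 414.0]}
top 0.1 {'cap': [339.0, 347.0], 'post bottom': [338.0, 359.0], 'tip': [345.0, 392.0], 'mid pointer': [342.0, 374.0], 'axis': [298.0, 158.0], 'ptr': [348.0, 411.0]}
scene 0 {'cap': [296.0, 151.0], 'post bottom': [297.0, 197.0], 'tip': [279.0, 170.0], 'mid pointer': [288.0, 178.0], 'axis': [414.0, 355.0], 'ptr': [270.0, 168.0]}
scene 0.1 {'cap': [276.0, 161.0], 'post bottom': [278.0, 206.0], 'tip': [256.0, 182.0], 'mid pointer': [267.0, 189.0], 'axis': [414.0, 355.0], 'ptr': [246.0, 180.0]}
```

Run:
```python
from go import plan
plan([.5545,-.0245,.19],94.7)
```

```text
t 5.92 pos [0.3842 0.1614 0.2016] yawx 93.6 gap 0.0001 F [1.2 0.3 0.5] q [ 0.24 -0.08 -0.5   1.14 -0.    0.18]
tool shift [-0.1962  0.1583  0.0124] spin -1.0993630807153068
```

Request:
play_rows --pt "0.036 -0.04 0.03 0 0" --pt "0.036 -0.08 0.06 0 0" --pt "0.036 -0.12 0.095 0 -1" --pt "0.036 -0.16 0.13 0 -1" --pt "0.036 -0.19 0.153 0.01 -1.1" --pt "0.036 -0.196 0.158 0.025 -1.1" --pt "0.036 -0.196 0.158 0.035 -1.1" --pt "0.036 -0.196 0.158 0.04 -1.1" --pt "0.036 -0.196 0.158 0.04 -1.1"

```text
t: 7.05
eef_pos: [0.5532, -0.0234, 0.1619]
ee_rot: [2.126, 2.31, 0.003]
ft_force: [-0.6, -0.4, 0.6]
finger_gap: 0.0359
```

Run:
```python
from go import plan
from h import *
d=bot.get_image("scene");c=d["image"][150:245,275:365,::-1]; cv2.imwrite("pics/s4.png",cv2.resize(c,None,fx=6,fy=6,interpolation=cv2.INTER_CUBIC))
d=bot.get_image("top");c=d["image"][170:240,270:360,::-1]; cv2.imwrite("pics/t4.png",cv2.resize(c,None,fx=6,fy=6,interpolation=cv2.INTER_CUBIC))
plan([.5545,-.0245,.096],94.7)
```

```text
t 7.15 pos [ 0.5541 -0.0236  0.1628] yawx 94.8 gap 0.0364 F [-0.7  0.5  0.5] q [-0.16  0.2  -0.29  1.07  0.   -0.24]
tool shift [-0.0008 -0.      0.0668] spin 0.060372374751977986
```

View pics/s4.png

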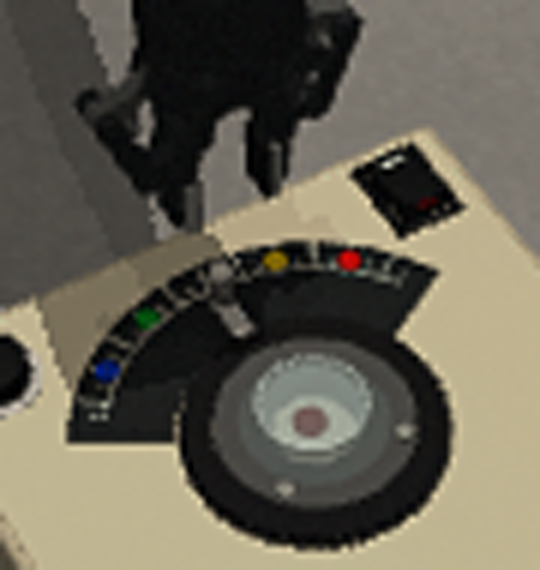

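View pics/t4.png

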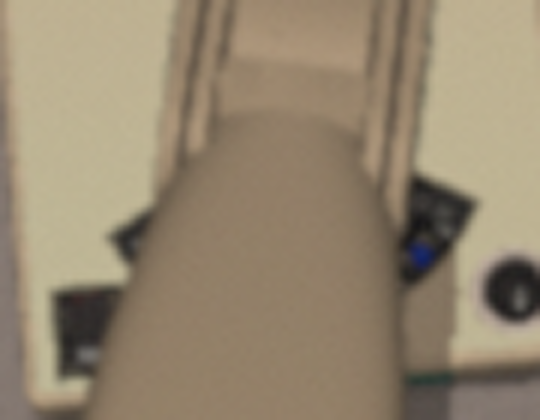

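Request:
play_rows --pt "0.036 -0.001 0 0.025 0" --pt "0.036 -0.001 0 0.045 0" --pt "0.036 -0.001 0 0.055 0" --pt "0.036 -0.001 0 0.062 0" --pt "0.036 -0.001 0 0.067 0" --pt "0.036 -0.001 0 0.067 0"

```text
t: 7.9
eef_pos: [0.5546, -0.0246, 0.0959]
ee_rot: [2.125, 2.309, 0.005]
ft_force: [-0.4, -0.2, -0.1]
finger_gap: 0.0357
```

```bash
cat > sn.py <<'E'
import sys
from h import *
d=bot.get_image("scene");c=d["image"][150:245,275:365,::-1]; cv2.imwrite("pics/%s.png"%sys.argv[1],cv2.resize(c,None,fx=6,fy=6,interpolation=cv2.INTER_CUBIC))
from go import plan
p=(.6395,-.019,.062)
th=float(sys.argv[2]); off=float(sys.argv[3]) if len(sys.argv)>3 else 0 # tangential lead of tcp over post
a=p[2]+np.pi+th
T=np.array([p[0]+.085*np.cos(a)-off*np.sin(a),p[1]+.085*np.sin(a)+off*np.cos(a),.096])
print(T.round(4));plan(T,np.degrees(p[2]+th)+90)
E
python3 sn.py s5 0.02
```

```text
[ 0.5548 -0.026   0.096 ]
t 7.95 pos [ 0.5548 -0.0247  0.0962] yawx 94.8 gap 0.0362 F [-0.3  1.  -0.1] q [-0.16  0.27 -0.36  0.94  0.   -0.24]
tool shift [-0.0013 -0.0001  0.0002] spin 0.06274768134341002
```

View pics/s5.png

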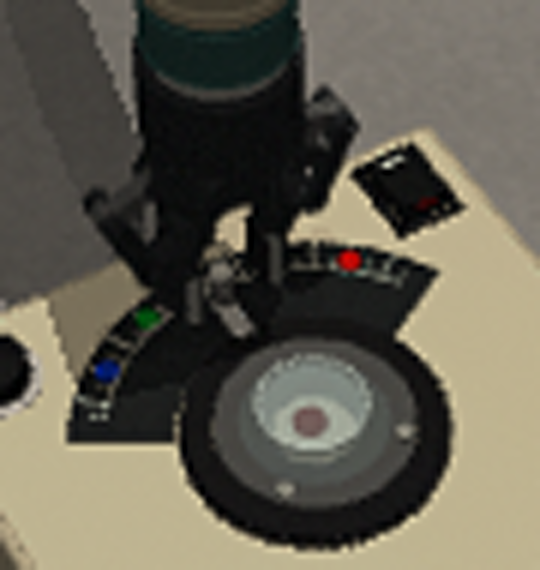

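```bash
cat > arc.py <<'E'
import sys
from h import *
from scipy.spatial.transform import Rotation as R
p=(.6395,-.019,.062)
s=bot.observe();M=R.from_rotvec(s["ee_rot"]).as_matrix();y0=np.arctan2(M[1,0],M[0,0])
off=float(sys.argv[1])
for th in map(float,sys.argv[2:]):
    a=p[2]+np.pi+th
    T=np.array([p[0]+.085*np.cos(a)-off*np.sin(a),p[1]+.085*np.sin(a)+off*np.cos(a),.096])
    print(th,(M.T@(T-s["eef_pos"])).round(4)[:2],round(-np.degrees(p[2]+th+np.pi/2-y0),1))
E
python3 arc.py .0115 -.04 0 .02 .04 .06 .08 .1 .13 .16 .19 .22 .25 .28 .30
```

```text
-0.04 [-0.0076 -0.0007] 3.5
0.0 [-0.0111 -0.0004] 1.2
0.02 [-0.0128 -0.0002] 0.1
0.04 [-0.0145  0.0001] -1.1
0.06 [-0.0162  0.0004] -2.2
0.08 [-0.0178  0.0007] -3.4
0.1 [-0.0195  0.001 ] -4.5
0.13 [-0.022   0.0016] -6.2
0.16 [-0.0245  0.0023] -8.0
0.19 [-0.027  0.003] -9.7
0.22 [-0.0294  0.0038] -11.4
0.25 [-0.0318  0.0047] -13.1
0.28 [-0.0342  0.0056] -14.8
0.3 [-0.0358  0.0063] -16.0
```

Request:
play_rows --pt "0.036 -0.005 0 0 0" --pt "0.036 -0.009 0 0 0" --pt "0.036 -0.011 0 0 0" --pt "0.036 -0.013 0 0 0" --pt "0.036 -0.0145 0 0 -1" --pt "0.036 -0.016 0.0004 0 -2.2" --pt "0.036 -0.018 0.0007 0 -3.4" --pt "0.036 -0.0195 0.001 0 -4.5" --pt "0.036 -0.021 0.0014 0 -5.5" --pt "0.036 -0.0225 0.0018 0 -6.5"

```text
t: 9.2
eef_pos: [0.5583, -0.047, 0.0962]
ee_rot: [1.989, 2.427, 0.005]
ft_force: [-1.3, 1.7, 0.9]
finger_gap: 0.0358
```

```bash
python3 sn.py s6 0.136 0.0115;python3 arc.py .0115 .14 .16 .18 .2 .22 .24 .26 .28 .30
```

```text
[ 0.5584 -0.047   0.096 ]
t 9.25 pos [ 0.5583 -0.0472  0.0961] yawx 101.3 gap 0.0358 F [-1.4  1.1  0.5] q [-0.2   0.28 -0.35  0.94  0.   -0.4 ]
tool shift [0.0002 0.0001 0.0001] spin -0.0024377565924282862
0.14 [-0.0002  0.0002] -0.2
0.16 [-0.0019  0.0004] -1.4
0.18 [-0.0036  0.0007] -2.5
0.2 [-0.0052  0.001 ] -3.7
0.22 [-0.0069  0.0014] -4.8
0.24 [-0.0086  0.0018] -6.0
0.26 [-0.0103  0.0022] -7.1
0.28 [-0.0119  0.0026] -8.3
0.3 [-0.0136  0.0031] -9.4
```

View pics/s6.png

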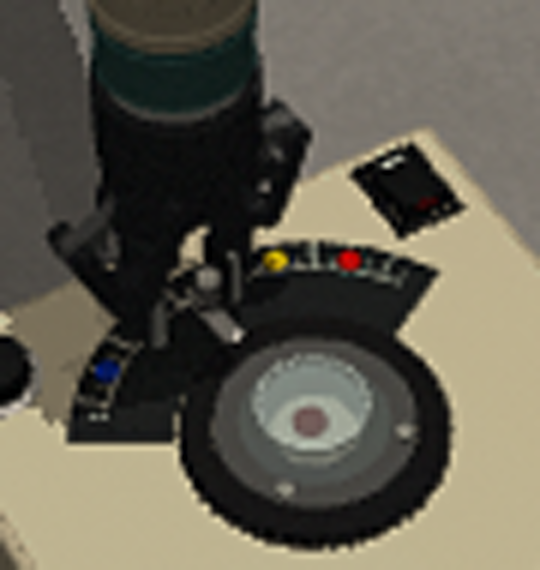

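Request:
play_rows --pt "0.036 -0.002 0.0004 0 -1.4" --pt "0.036 -0.0036 0.0007 0 -2.5" --pt "0.036 -0.0052 0.001 0 -3.7" --pt "0.036 -0.007 0.0014 0 -4.8" --pt "0.036 -0.0086 0.0018 0 -6" --pt "0.036 -0.0103 0.0022 0 -7.1" --pt "0.036 -0.012 0.0026 0 -8.3" --pt "0.036 -0.0136 0.003 0 -9.4" --pt "0.036 -0.0136 0.003 0 -9.4"

```text
t: 10.38
eef_pos: [0.5641, -0.0602, 0.0962]
ee_rot: [1.783, 2.581, 0.003]
ft_force: [-0.3, 1.5, 1.2]
finger_gap: 0.0358
```

```bash
python3 sn.py s7 0.3 0.0115;python3 arc.py .0115 .3 .31 .32 .33 .34 .35
```

```text
[ 0.5641 -0.0599  0.096 ]
t 10.43 pos [ 0.564  -0.0602  0.0962] yawx 110.7 gap 0.0361 F [-1.4  0.7  0.7] q [-0.22  0.29 -0.34  0.94 -0.   -0.58]
tool shift [0.0003 0.0002 0.0002] spin -0.01256485409197694
0.3 [0.0003 0.0002] -0.0
0.31 [-0.0005  0.0003] -0.6
0.32 [-0.0014  0.0004] -1.2
0.33 [-0.0022  0.0006] -1.7
0.34 [-0.003   0.0007] -2.3
0.35 [-0.0039  0.0009] -2.9
```

View pics/s7.png

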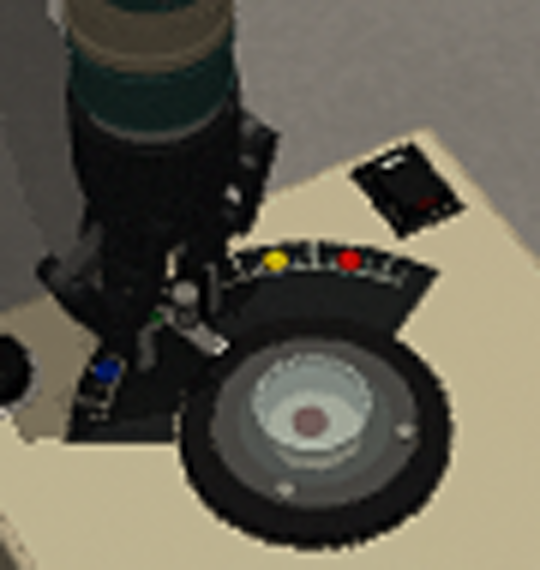

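Request:
play_rows --pt "0.036 -0.0005 0.0003 0 -0.6" --pt "0.036 -0.0014 0.0004 0 -1.2" --pt "0.036 -0.0022 0.0006 0 -1.7" --pt "0.036 -0.0022 0.0006 0 -1.7" --pt "0.036 0.003 0.0006 0 -1.7" --pt "0.036 0.008 0 0 -1.7" --pt "0.036 0.008 0 -0.02 -1.7" --pt "0.036 0.008 0 -0.06 -1.7" --pt "0.036 0.008 -0.04 -0.1 -1.7" --pt "0.036 0.008 -0.1 -0.1 -1.7"

```text
t: 11.68
eef_pos: [0.4707, -0.0894, 0.2]
ee_rot: [1.736, 2.6, 0.006]
ft_force: [0.6, -1.2, 0.3]
finger_gap: 0.0361
```

Request:
play_rows --pt "0.036 0.0 -0.04 0 0" --pt "0.036 0.0 -0.08 0 0" --pt "0.036 0.0 -0.08 0 0"

```text
t: 12.05
eef_pos: [0.3946, -0.1202, 0.199]
ee_rot: [1.739, 2.598, 0.005]
ft_force: [0.9, 0.5, 0.0]
finger_gap: 0.0358
```

Run:
```python
from h import *
d=bot.get_image("top"); b=d["image"][170:240,280:360,::-1]; 
dd=bot.get_image("scene"); cv2.imwrite("pics/top8f.png",d["image"][:,:,::-1]); cv2.imwrite("pics/scene8f.png",dd["image"][:,:,::-1])
cv2.imwrite("pics/t8.png",cv2.resize(b,None,fx=8,fy=8,interpolation=cv2.INTER_CUBIC))
c=dd["image"][175:245,275:365,::-1]; cv2.imwrite("pics/s8.png",cv2.resize(c,None,fx=8,fy=8,interpolation=cv2.INTER_CUBIC))
```

```text
(no output)
```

View pics/t8.png

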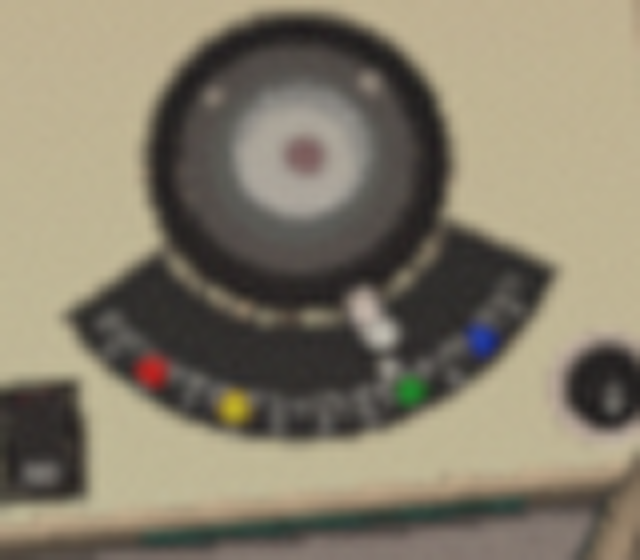

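View pics/s8.png

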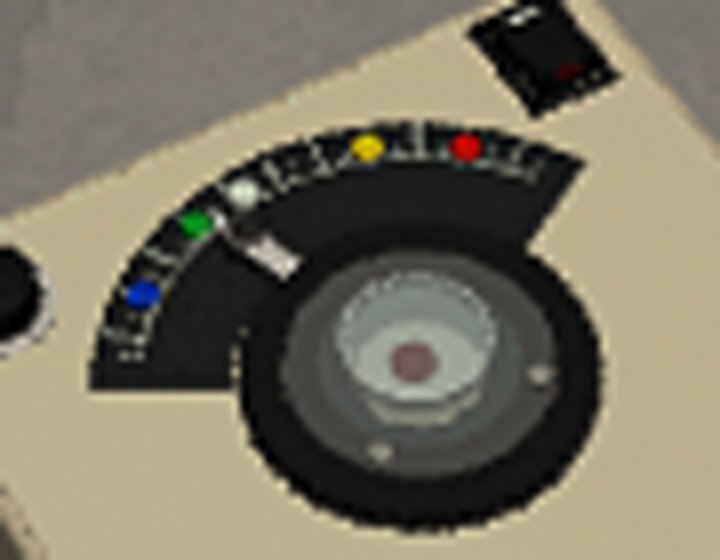

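```bash
cat > meas.py <<'E'
import sys
from h import *
from scipy.optimize import least_squares
# per-camera axis pose from pips (pip tops centre z~.0785)
P={"top":dict(green=(330.83,218.38),red=(298.52,215.98),yellow=(308.8,220.52),blue=(339.76,212.08)),
"scene":dict(green=(299.11,202.6),red=(332.8,192.9),yellow=(320.46,192.86),blue=(292.38,211.25))}
an=dict(red=40,yellow=20,green=-20,blue=-40)
def fit(d,Pn):
    def f(p): return np.concatenate([proj(d,[p[0]-.106*np.cos(p[2]+np.radians(-an[c])),p[1]-.106*np.sin(p[2]+np.radians(-an[c])),.0785])[0]-uv for c,uv in Pn.items()])
    return least_squares(f,[.64,-.02,.06])
D={n:bot.get_image(n) for n in P}
F={n:fit(D[n],P[n]) for n in P}
def ang(n,uv,z):
    p=F[n].x; q=ray(D[n],uv,z)[:2]-p[:2]; g=(np.arctan2(q[1],q[0])-np.pi-p[2]+np.pi)%(2*np.pi)-np.pi
    return round(g,3),round(np.hypot(*q),4)
if __name__=="__main__":
    for n in F: print(n,F[n].x.round(4),np.abs(F[n].fun).max().round(2))
    t=lambda u,v:(280+(u+.5)/8-.5,170+(v+.5)/8-.5); s=lambda u,v:(275+(u+.5)/8-.5,175+(v+.5)/8-.5)
    print("green",ang("top",P["top"]["green"],.0785),ang("scene",P["scene"]["green"],.0785))
    for nm,n,uv,z in (("cap?","top",t(380,332),.110),("inner","top",t(362,305),.110),("inner","top",t(362,305),.086),("tip","top",t(389,369),.083),("cap","scene",s(244,191),.110),("inner","scene",s(276,254),.086),("tip","scene",s(218,220),.083)):
        print(nm,n,z,ang(n,uv,z))
E
python3 meas.py
```

```text
top [ 0.6388 -0.0191  0.0647] 0.09
scene [ 0.6438 -0.0189  0.0653] 0.07
green (np.float64(0.351), np.float64(0.1059)) (np.float64(0.35), np.float64(0.1058))
cap? top 0.11 (np.float64(0.309), np.float64(0.0835))
inner top 0.11 (np.float64(0.277), np.float64(0.0705))
inner top 0.086 (np.float64(0.307), np.float64(0.0666))
tip top 0.083 (np.float64(0.306), np.float64(0.0948))
cap scene 0.11 (np.float64(0.291), np.float64(0.086))
inner scene 0.086 (np.float64(0.288), np.float64(0.0709))
tip scene 0.083 (np.float64(0.308), np.float64(0.0987))
```

```bash
python3 arc.py .003 .31; python3 -c "
from go import plan
plan([0,0,.15])"
```

```text
0.31 [0.0006 0.1755] 1.3
t 12.25 pos [ 0.3979 -0.1201  0.1994] yawx 112.6 gap 0.0363 F [-0.6  1.3 -0.7] q [-0.45 -0.09 -0.52  1.12  0.   -0.84]
tool shift [ 0.2642 -0.3219  0.0423] spin None
```

Request:
play_rows --pt "0.036 0 0.05 0 0" --pt "0.036 0 0.1 0 1" --pt "0.036 0 0.15 0 1.3" --pt "0.036 0.0005 0.173 0.01 1.3" --pt "0.036 0.0005 0.1755 0.03 1.3" --pt "0.036 0.0005 0.1755 0.06 1.3" --pt "0.036 0.0005 0.1755 0.08 1.3" --pt "0.036 0.0005 0.1755 0.093 1.3" --pt "0.036 0.0005 0.1755 0.103 1.3" --pt "0.036 0.0005 0.1755 0.103 1.3"

```text
t: 13.5
eef_pos: [0.5612, -0.0526, 0.0981]
ee_rot: [1.764, 2.581, 0.007]
ft_force: [-0.2, -0.1, 0.7]
finger_gap: 0.0358
```

```bash
python3 arc.py .0115 .3 .31 .32 .33 .34 .35 .36 .37 .376
```

```text
0.3 [-0.0078 -0.    ] 0.5
0.31 [-0.0086  0.0001] -0.0
0.32 [-0.0095  0.0002] -0.6
0.33 [-0.0103  0.0003] -1.2
0.34 [-0.0112  0.0005] -1.7
0.35 [-0.012   0.0006] -2.3
0.36 [-0.0129  0.0008] -2.9
0.37 [-0.0137  0.0009] -3.5
0.376 [-0.0142  0.001 ] -3.8
```

Request:
play_rows --pt "0.036 -0.004 0 0.001 0" --pt "0.036 -0.007 0 0.001 0" --pt "0.036 -0.0086 0 0.001 0" --pt "0.036 -0.0095 0.0002 0.001 -0.6" --pt "0.036 -0.0103 0.0003 0.001 -1.2" --pt "0.036 -0.0112 0.0005 0.001 -1.7" --pt "0.036 -0.012 0.0006 0.001 -2.3" --pt "0.036 -0.0129 0.0008 0.001 -2.9" --pt "0.036 -0.0138 0.0009 0.001 -3.5" --pt "0.036 -0.0138 0.0009 0.001 -3.5"

```text
t: 14.75
eef_pos: [0.5672, -0.0652, 0.0973]
ee_rot: [1.684, 2.633, 0.006]
ft_force: [-0.4, 1.2, 1.3]
finger_gap: 0.0363
```

Request:
play_rows --pt "0.036 0.004 0 0 0" --pt "0.036 0.01 0 0 0" --pt "0.036 0.01 0 -0.02 0" --pt "0.036 0.01 0 -0.06 0" --pt "0.036 0.01 -0.04 -0.1 0" --pt "0.036 0.01 -0.09 -0.1 0" --pt "0.036 0.01 -0.14 -0.1 0" --pt "0.036 0.01 -0.18 -0.1 0" --pt "0.036 0.01 -0.18 -0.1 0"

```text
t: 15.88
eef_pos: [0.3955, -0.1312, 0.1947]
ee_rot: [1.688, 2.632, 0.005]
ft_force: [0.9, 0.1, 1.0]
finger_gap: 0.0356
```

Run:
```python
from h import *
d=bot.get_image("top"); b=d["image"][170:240,280:360,::-1]; 
dd=bot.get_image("scene"); cv2.imwrite("pics/top9f.png",d["image"][:,:,::-1]); cv2.imwrite("pics/scene9f.png",dd["image"][:,:,::-1])
cv2.imwrite("pics/t9.png",cv2.resize(b,None,fx=8,fy=8,interpolation=cv2.INTER_CUBIC))
c=dd["image"][175:245,275:365,::-1]; cv2.imwrite("pics/s9.png",cv2.resize(c,None,fx=8,fy=8,interpolation=cv2.INTER_CUBIC))
```

```text
(no output)
```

View pics/t9.png

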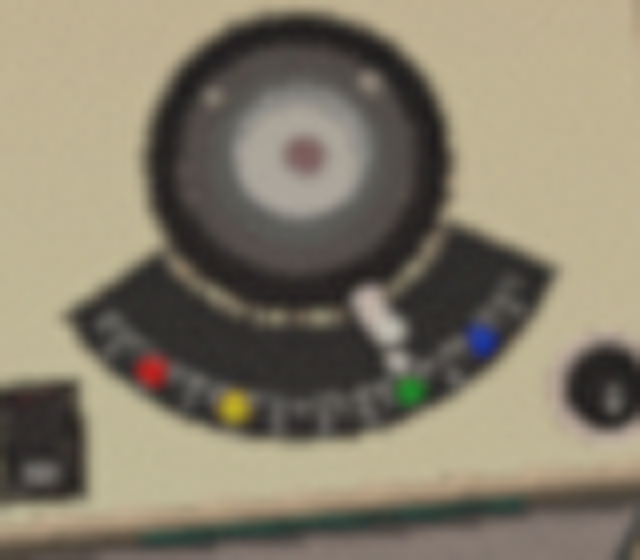

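View pics/s9.png

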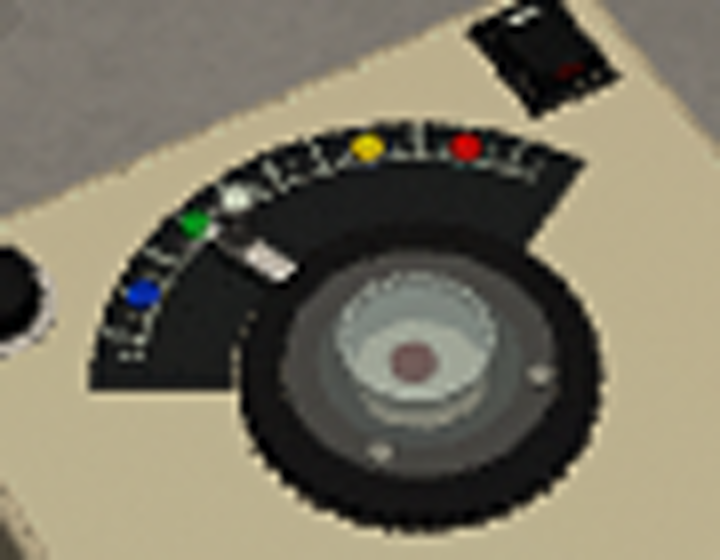

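```bash
cat > m2.py <<'E'
from meas import *
t=lambda u,v:np.array((280+(u+.5)/8-.5,170+(v+.5)/8-.5)); s=lambda u,v:np.array((275+(u+.5)/8-.5,175+(v+.5)/8-.5))
def cen(f,uv,r,back=90):
    im=cv2.imread(f).astype(float).min(2); ys,xs=np.mgrid[0:400,0:640]
    for _ in range(6):
        w=np.clip(im-back,0,None)*(np.hypot(xs-uv[0],ys-uv[1])<r); uv=np.array([(w*xs).sum(),(w*ys).sum()])/w.sum()
    return uv
def run(k,L):
    for nm,n,uv,z in L:
        c=cen(f"pics/{n}{k}f.png",uv,2.2 if n=="scene" or nm=="tip" else 2.5); print(k,nm,n,c.round(2),ang(n,c,z))
if __name__=="__main__":
  run(8,(("cap","scene",s(244,191),.11),("inner","scene",s(276,254),.0865),("cap","top",t(380,332),.11),("tip","top",t(389,369),.083),("inner","top",t(362,305),.0865)))
  run(9,(("cap","scene",s(236,198),.11),("inner","scene",s(271,262),.0865),("cap","top",t(391,328),.11),("tip","top",t(398,362),.083),("inner","top",t(370,302),.0865)))
E
python3 m2.py
```

```text
8 cap scene [304.99 198.64] (np.float64(0.299), np.float64(0.0856))
8 inner scene [308.9  206.71] (np.float64(0.311), np.float64(0.07))
8 cap top [326.86 210.83] (np.float64(0.305), np.float64(0.0825))
8 tip top [328.27 215.73] (np.float64(0.308), np.float64(0.0951))
8 inner top [325.44 208.88] (np.float64(0.311), np.float64(0.0711))
9 cap scene [304.02 199.29] (np.float64(0.341), np.float64(0.0861))
9 inner scene [308.37 207.42] (np.float64(0.353), np.float64(0.0694))
9 cap top [327.66 210.15] (np.float64(0.345), np.float64(0.0815))
9 tip top [329.22 214.62] (np.float64(0.354), np.float64(0.093))
9 inner top [326.1  208.11] (np.float64(0.354), np.float64(0.0697))
```

The lever now measures 0.341–0.354 rad across both cameras, against about 0.35 for the green pip, so it's on target. I'll back off a little further, then run the last checks.

Request:
play_rows --pt "0.036 0.0 -0.01 -0.04 0" --pt "0.036 0.0 -0.02 -0.07 0" --pt "0.036 0.0 -0.02 -0.07 0" --pt "0.036 0.0 -0.02 -0.07 0"

```text
t: 16.58
eef_pos: [0.3802, -0.1387, 0.2645]
ee_rot: [1.682, 2.634, 0.006]
ft_force: [0.4, 0.7, 0.0]
finger_gap: 0.0364
```

Run:
```python
from h import *
a=bot.get_image("scene")["image"];b=bot.get_image("top")["image"]
s=bot.observe();print(s["t"],s["eef_pos"],s["ft_force"],np.abs(s["dq"]).max())
cv2.imwrite("pics/fin.png",np.vstack([a[100:320,80:460],b[60:320,130:510]])[:,:,::-1])
```

```text
16.675 [ 0.37948749 -0.13841463  0.26371806] [0.31146066 0.58889585 0.59533618] 0.005565334949106337
```

View pics/fin.png

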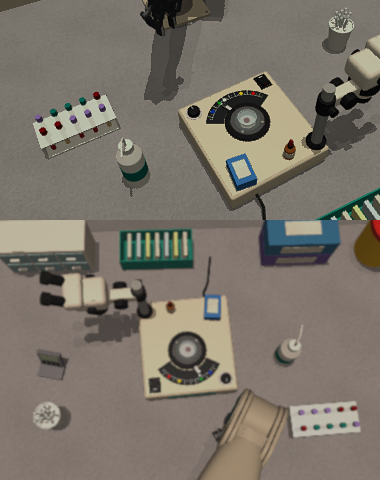

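Everything is where it started and the arm is clear of the base, so I'm handing in.

```bash
python3 -c "
from rig import bot
print(bot.sign_off())"
```

```text
the job is handed in; nothing more can be done
None
```

The lamp switch is on and the iris pointer is set to the green pip; I handed the job in at about 16.7 s of the 48 s.

- **Switch:** I pressed the on end with the closed fingers until it hit its stop, at about 20 N. Both pictures afterwards show the rocker tipped over, with the red mark on its off end exposed.
- **Iris lever:** I pushed the post slowly round with one pad in two stages, looking clear of the arm after each. The last measurements put the lever at 0.341–0.354 rad across five marks in the two cameras. The green pip is at about 0.350 rad, so it agrees to roughly 0.01 rad.
- **Everything else:** In the last pictures the dish and the things around the base look unmoved. The arm is stopped clear of the base, with no contact force.

**Disagreement between cameras:** the two put the base about 5 mm apart in x. The fingertip check sided with the top camera, and I measured each angle within its own camera so the offset should cancel out.

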